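# Shut and screw down the battery cover of the pantry scale

### The job

The pantry scale lies upside down with fresh batteries in it and its battery cover slid part-way open. Push the cover fully shut, then take the screwdriver from the wooden tool block and, with its bit pressed into the slot of the cover's screw, turn the screw clockwise until it is fully home. Stand the screwdriver back upright in the hole it came from, all the way down, and leave everything else where it is.

Things in the scene. Friction and masses are not known exactly. Their poses are not given: they have to be found in the camera images.
- scale: Platform scale lying upside down, fixed: white plastic housing 260 (x) x 190 (y), top face (its underside) 45 above the table; four rubber feet 24 across stand 9 higher at its corners (108, 74 from the centre). Origin: centre, at table level. The battery cover slides along its x axis; +x is the closing direction. Two guide rails, 7 high, run along x at y = +-50.
- cover (a joint): How far the battery cover is open, m: 0 fully shut against its stop, starts 0.03 to 0.055, 0.06 is the other stop. The cover is a grey plate 140 x 92 x 4 lying on the housing's top face; it slides stiffly (8 N) and stays where it is left.
- ledge (a point): Middle of the top edge of the thumb ledge that stands up from the cover to push it by: a straight bar 60 long across the cover (along y), 8 thick (along x), its top 9 above the cover plate (58 above the table). Axes as the scale's: push the ledge's -x face towards +x to shut. The plate behind it (towards -x) carries only low ribs (1.5 high) and is otherwise clear for 65, up to the screw's collar. The ledge is 98 to the +x side of the screw's axis.
- screw (a joint): Turn of the cover's captive coin-slot screw, rad: grows clockwise seen from above; starts 0.05 to 0.45 (loose), hard stop at 1.6 (fully home, slot in line with the two small ridges beside the collar, along the scale's y). Turning draws it down 2.5 mm per rad, 4 mm in all, like a thread; it turns stiffly (0.1 N m), stays where it is left and does not move by pushing alone.
- slot (a point): Centre of the slot's floor in the steel head of that screw; z up, x along the slot. Head 32 across, slot straight through it, 5 wide and 6 deep (its top 2 mm bevelled out to 9 wide). Floor 54 above the table when loose, 50 when home. A plastic collar 44 across, top 56 above the table, surrounds the head; the head is flush with it when home. The screw travels with the cover.
- driver_grip (a point): Middle of the screwdriver's wooden handle, half-way up; z up along the tool towards the handle's end, x along the width of the blade. Handle about square, 28 x 28, with rounded corners, 66 long; its flats face the tool's x and y. Steel collar 36 across under the handle, its underside 37 below this point. Whole tool 139 long, 160 g. It starts upright in the block, the collar resting on the block's top, and may be turned up to 0.35 rad from the block.
- driver_tip (a point): Middle of the end of the blade, 105 below driver_grip along the tool; same axes. Blade 16 wide (x), 3 thick (y); it is 16 long, then a round shaft 10 across, up to the collar 68 above the tip.
- block_hole0 (a point): Middle of the mouth of the screwdriver's hole in the top of the wooden tool block: square, 23 x 23, 74 deep, edge bevelled 2. The block, fixed, is 66 x 110 (x, y), 78 high; z up, axes as the block's. The hole lies 20 off the block's centre to its +y; two small empty holes lie on the other side. With the tool home, driver_grip is 37 above this point.
- jar: Bystander, leave alone: green ceramic jar with a cork stopper, 92 across, 112 high. Origin: centre of its underside.
- jug: Bystander, leave alone: white plastic measuring jug, 92 across the rim, 115 high, handle on its +y side, 78 from the centre. Origin: centre of its underside.
- lid: Bystander, leave alone: round bamboo lid, 100 across, 28 high with its knob. Origin: centre of its underside.
- opener: Bystander, leave alone: steel can opener lying flat, about 130 long, 30 high. Origin: centre of its underside.
- cell0: Bystander, leave alone: used battery cell standing on end, 26 across, 50 high. Origin: centre of its underside.
- cell1: Bystander, leave alone: another used cell, the same. Origin: centre of its underside.
- tin: Bystander, leave alone: food tin, 74 across, 110 high. Origin: centre of its underside.
Mind the look-alikes: they are no part of the job. What is shaped like the part that bears driver_grip but blue is not meant.

How it is judged:
By the outcome, as a careful person would: the job done as asked, in the order asked, and still so for the second after the job is handed in, with the robot touching nothing.
It also fails if it takes over 69 s, if anything falls off the work surface, if the arm or the gripper's body presses on something with over 40 N, if the wrist force passes 120 N, or if a joint passes its speed limit or range.

### The arm

A 7-joint arm with a two-finger parallel gripper is mounted at the origin on the work surface. World frame = base frame: x ahead of the robot, y to its left, z up, the work surface at z = 0. Lengths are in m, angles in rad, forces in N, time in s.
With the tool pointing down it reaches from about 0.35 to 0.9 m from the base axis. Payload 8.1 kg.
Tool frame: the origin (TCP) lies midway between the tips of the shut fingers; the grasp point (between the pads) lies behind it (arm.tcp_to_grasp is the z of the grasp point in the tool frame, in m); z points along the fingers, y is the line along which they close (so a half turn about z gives the same grasp; the last joint's range is limited). The gripper opens to 92 mm and grips with 3 to 60 N. Pads are 19 mm wide; open, the fingers measure 130 mm over their backs; the gripper's body (75 mm by 190 mm) begins 47 mm behind the grasp point.
Start: joints at [-1.387, 0.434, 0.025, 1.573, -0.012, 1.134, -0.075], TCP at [0.177, 0.599, 0.2] pointing down, gripper open.
Joint ranges: [-2.62, 2.62], [-0.44, 2.09], [-1.27, 1.32], [0.08, 2.57], [-1.32, 4.46], [0.12, 2], [-2.74, 2.74]. Speed limits (rad/s): [2.22, 2.22, 3.01, 3.01, 3.14, 3.14, 3.14].

### API

Orientations are given as a rotation vector (axis times angle).
In Python, from cell import readout, vision, arm gives the robot as it stands.
- The arm moves only by the tool carry_out, never from a script. Its argument "increments" is one flat list of numbers, 6 for each row, row after row: the shift along the world's x, y, z in mm, then the turn, a rotation vector about the world's x, y, z in rad. In form: [tx, ty, tz, wx, wy, wz, tx, ty, tz, wx, wy, wz, ...]. A call has 1 to 20 rows; each row shifts and turns the commanded pose from where the row before left it; what a row does not reach is not made up. A row lasts 1/8 s, in which the tool goes at most 62.5 mm and 10.7 degrees, less where a joint would pass 70% of its speed; a pose out of reach is approached as far as the arm can. A call with a gripper value outside its range is refused whole. "grip" is the closure, from 0 (fully open) to 1 (shut), set as the call begins (left out, the last holds). The fingers move at their own pace and stop on an object; "newtons" is the grip in N (left out, the last holds). Time passes only in rows, so rows that do not move let the fingers close. It gives the time, the measured TCP pose, the force, the opening and the grip force at its end, in the units of the state.
- readout.observe(): the state, without advancing time (a new reading comes with each control period).
- vision.get_image(name): name is "scene" or "top"; returns the picture (400x640x3 uint8, red, green, blue); there is no depth.
- vision.calibration(name): a dict with "fov_y" (degrees; the focal length in pixels is half the picture's height over the tangent of half this angle, whatever the lens; pixels are square), "cx", "cy" (the principal point, pixels), "pose" (4x4, takes a point from camera to world coordinates). Camera axes: x right, y up, looking along -z (the intrinsics and any distortion apply to the point x, -y, -z); pixel columns grow to the right and rows downward; lengths in m; the calibration is good to about 2 mm. A picture is of the moment at which its call begins. calibration takes no time and is no camera call.
- arm.sign_off(): hands the job in; it is judged then, once.
The state is a dict: "clock": time; "joints": joint angles; "dq": joint speeds; "joint_efforts": joint torques, N m; "position": TCP position; "ee_rot": TCP orientation; "force": force on the tool from outside, world axes, zero at the start; "ft_torque": the same for the moment, N m; "width": opening from 0.0 (shut) to 1.0 (fully open); "gripper_force": force on a finger pad.
Only numpy, scipy, OpenCV 4.12 (cv2) and the standard library are available. Lean on these libraries where they do the work, as an engineer would, in place of code of your own. Each camera call takes 0.05 s, during which the arm holds its last target. There are 200 camera calls.

## Working session

There is one attempt and no reset: what is moved stays moved. The work goes in short steps, Python scripts to look and compute and a tool call to move; the robot and the scene stay as the last step left them, time stands still between calls to the robot, and variables do not carry over. Pictures are saved under pics/ and viewed, at most 10 in all, crops included, and the job is handed in when it is done.

Besides the shell and the picture viewer there is one more tool, called as a command line: name --argument value ..., lists and objects as JSON in quotes. carry_out: Moves the arm, as the interface text tells. Its arguments: {"type":"object","properties":{"increments":{"type":"array","items":{"type":"number"}},"grip":{"type":"number"},"newtons":{"type":"number"}},"required":["increments"]}

```bash
mkdir -p pics; ls; python3 - <<'E'
from cell import readout, vision, arm
import cv2,numpy as np
for n in("scene","top"):
    cv2.imwrite(f"pics/{n}0.png",vision.get_image(n)[:,:,::-1]); c=vision.calibration(n); print(n,c)
print(readout.observe(),arm.tcp_to_grasp)
E
```

```text
pics
scene {'fov_y': 53.398888081358145, 'cx': 319.6050383555898, 'cy': 201.11815160424032, 'pose': array([[-0.40792639, -0.71056862,  0.57331344,  1.08314248],
       [ 0.91300958, -0.31534595,  0.25878646,  0.27847483],
       [-0.00309347,  0.62900649,  0.77739389,  0.83816606],
       [ 0.        ,  0.        ,  0.        ,  1.        ]])}
top {'fov_y': 42.50801035773546, 'cx': 313.9039714345132, 'cy': 194.93361000268408, 'pose': array([[ 2.26664164e-02,  9.87370009e-01, -1.56801465e-01,
         2.95875335e-01],
       [-9.99731784e-01,  2.31313305e-02,  1.14058276e-03,
         2.25837279e-02],
       [ 4.75320372e-03,  1.56733556e-01,  9.87629485e-01,
         1.50382598e+00],
       [ 0.00000000e+00,  0.00000000e+00,  0.00000000e+00,
         1.00000000e+00]])}
{'clock': 0.1, 'joints': array([-1.3865882 ,  0.43514524,  0.02499809,  1.57397227, -0.01159475,
        1.13398018, -0.07511202]), 'dq': array([-1.02042289e-03, -1.61533451e-03, -1.67332084e-04, -1.93201382e-03,
       -1.33111258e-05,  8.85771238e-04, -1.17470507e-03]), 'joint_efforts': array([ 4.25453225e-03, -6.69116449e+01,  9.88604911e-01, -3.15144753e+01,
       -6.04480575e-02,  3.74742597e-02,  2.53062126e-05]), 'position': array([0.17674271, 0.59899965, 0.19924185]), 'ee_rot': array([-4.49123712e-01, -3.10926673e+00,  2.13463641e-03]), 'force': array([ 0.04242525, -0.07465704,  0.44434802]), 'ft_torque': array([ 0.03136685,  0.01659102, -0.03862686]), 'gripper_force': 0.0, 'width': 0.9963154027628858} -0.0188
```

View pics/scene0.png

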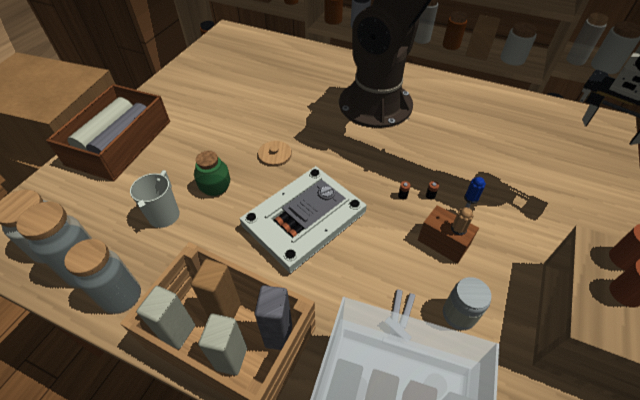

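View pics/top0.png

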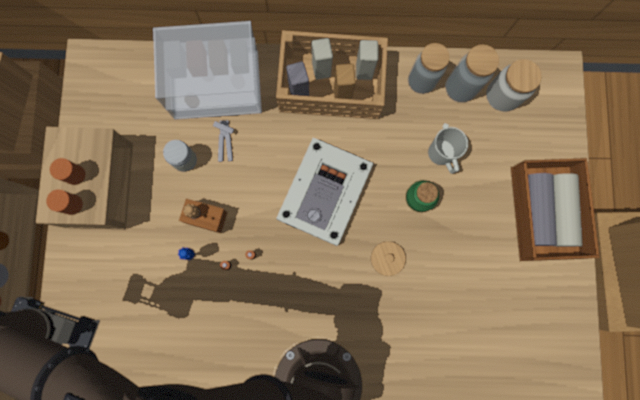

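The scene view shows the wood-handled screwdriver in its block at (465,220) and a blue one standing loose at (477,189). The scale is at (303,218). In the top view the block is at (202,215) with the wooden handle at about (193,209), the blue one is at (187,254), and the screw is at (315,215).

The candidates for driver_grip are the wooden handle at top (193,209) and the blue one at top (187,254). The wooden one fits because it stands in the block and isn't blue. I'll confirm that in an enlarged crop.

```bash
cat > h.py <<'E'
import numpy as np,cv2
from cell import readout, vision, arm
def img(n): return vision.get_image(n)[:,:,::-1].copy()
def ray(n,u,v):
    c=vision.calibration(n); f=200/np.tan(np.radians(c["fov_y"]/2)); P=c["pose"]
    d=P[:3,:3]@np.array([(u-c["cx"])/f,-(v-c["cy"])/f,-1]); return P[:3,3],d
def plane(n,u,v,z):
    o,d=ray(n,u,v); return (o+d*(z-o[2])/d[2])
def proj(n,p):
    c=vision.calibration(n); f=200/np.tan(np.radians(c["fov_y"]/2)); P=c["pose"]
    q=P[:3,:3].T@(np.asarray(p)-P[:3,3]); return np.array([c["cx"]-f*q[0]/q[2],c["cy"]+f*q[1]/q[2]])
def tri(a,b):
    o1,d1=ray("scene",*a);o2,d2=ray("top",*b)
    A=np.c_[d1,-d2];s=np.linalg.lstsq(A,o2-o1,rcond=None)[0]
    p,q=o1+s[0]*d1,o2+s[1]*d2; return (p+q)/2,np.linalg.norm(p-q)
E
python3 - <<'E'
from h import *
t=cv2.imread("pics/top0.png");s=cv2.imread("pics/scene0.png")
def cr(i,x,y,w,h,k): return cv2.resize(i[y:y+h,x:x+w],None,fx=k,fy=k,interpolation=cv2.INTER_CUBIC)
a=cr(t,272,132,100,120,5)
b=cr(t,170,190,60,75,4); b=cv2.copyMakeBorder(b,0,0,0,60,cv2.BORDER_CONSTANT)
c=cr(s,415,170,75,75,4)
cv2.imwrite("pics/c1.png",np.hstack([a,np.vstack([b,c])]))
cv2.imwrite("pics/c2.png",cr(s,235,160,140,115,5))
E
```

```text
(no output)
```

View pics/c1.png

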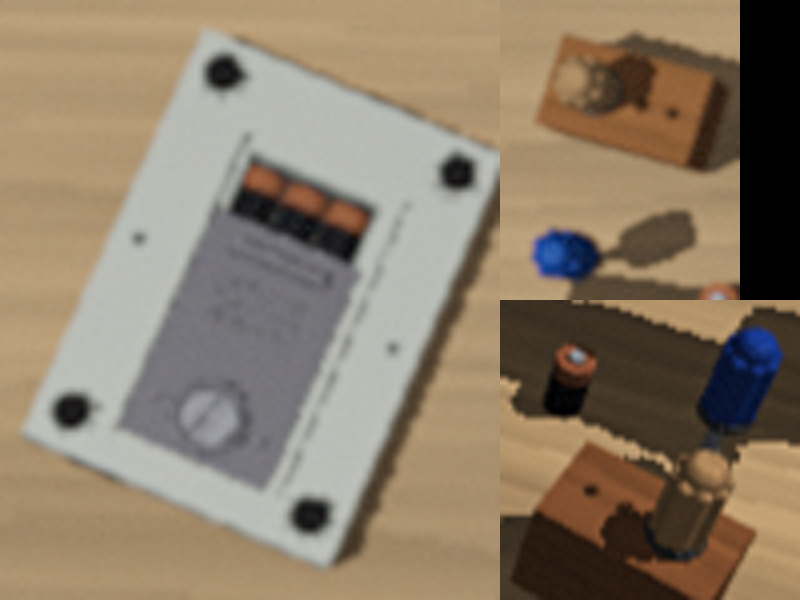

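View pics/c2.png

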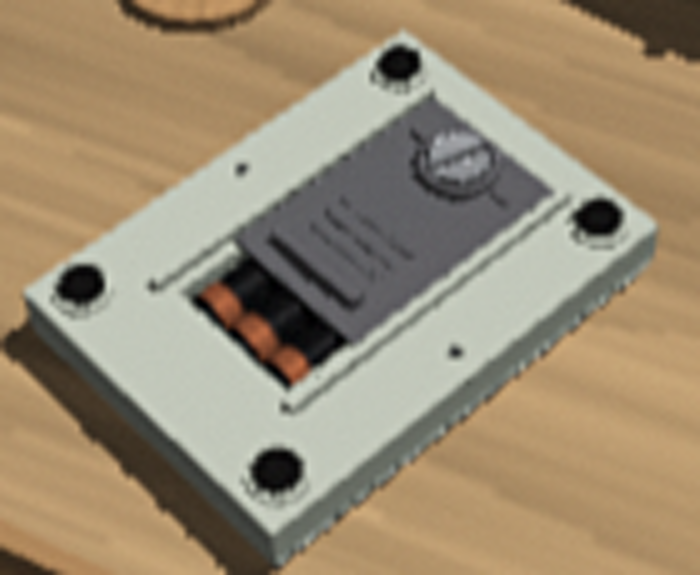

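The crop confirms that the wooden-handled driver stands in the block, with its handle end at top (189,210) and scene (467,212). The blue one stands outside the block. The feet, screw head with its slot, ledge and batteries are all visible, and the cover is clearly open. Next I'll measure them.

```bash
cat > m.py <<'E'
from h import *
def feet(t,s):
    out={}
    for n,i,g in(("top",t,[(316.6,146.4),(363.6,166.4),(286.4,214),(334.2,235.2)]),("scene",s,[(251,217),(290.5,254),(314.8,172.5),(355,203)])):
        m=(i.max(2)<60).astype(np.uint8); L=[]
        for u,v in g:
            b=np.zeros_like(m);cv2.circle(b,(round(u),round(v)),6,1,-1)
            y,x=np.nonzero(m&b); L.append(plane(n,x.mean()+.0,y.mean()+.0,.054))
        out[n]=np.array(L)
    return out
E
python3 - <<'E'
from m import *
np.set_printoptions(precision=4,suppress=True)
t=cv2.imread("pics/top0.png");s=cv2.imread("pics/scene0.png")
F=feet(t,s)
for n,L in F.items():
    c=L.mean(0); ex=(L[0]+L[1]-L[2]-L[3])/2
    print(n,c,"yaw",np.arctan2(ex[1],ex[0]),"len",np.linalg.norm(ex),np.linalg.norm(L[0]-L[1])); print(L[:,:2])
# cross-check of handle end, screw, ledge, block
k=lambda x,y:(272+x/5,132+y/5); q=lambda x,y:(235+x/5,160+y/5)
for nm,a,b in(("screw",q(456,157),k(211,417)),("ledgeA",q(275,240),k(232,237)),("ledgeB",q(358,302),k(330,280)),("handle_end",(467.3,211.5),(188.9,210))): print(nm,*tri(a,b))
B=[plane("top",170+x/4,190+y/4,.078) for x,y in((65,35),(222,74),(190,168),(37,122))]
print(np.array(B)[:,:2],[np.linalg.norm(B[i]-B[(i+1)%4]) for i in range(4)])
S=[plane("scene",415+x/4,170+(y-300)/4,.078) for x,y in((90,442),(255,540),(190,613),(40,515))]
print(np.array(S)[:,:2],[np.linalg.norm(S[i]-S[(i+1)%4]) for i in range(4)])
for n,i,r in(("top",t,(178,198,210,225)),("scene",s,(445,200,480,240))):
    hsv=cv2.cvtColor(i,cv2.COLOR_BGR2HSV); x0,y0,x1,y1=r; print(n); 
    for y in range(y0,y1,2): print(y," ".join("%02d/%03d/%03d"%tuple(hsv[y,x]) for x in range(x0,x1,3)))
E
```

```text
top [ 0.5415 -0.0099  0.054 ] yaw -0.3890905767635552 len 0.21609339393732896 0.14711120166530628
[[ 0.6695  0.0172]
 [ 0.6135 -0.1189]
 [ 0.4697  0.0994]
 [ 0.4135 -0.0371]]
scene [ 0.5466 -0.0089  0.054 ] yaw -0.3900526166096923 len 0.21440927056366535 0.14702443935364848
[[ 0.6177 -0.1176]
 [ 0.6738  0.0183]
 [ 0.4195 -0.036 ]
 [ 0.4754  0.0997]]
screw [0.4674 0.019  0.0526] 0.0006660182310256687
ledgeA [ 0.5729 -0.0081  0.0907] 0.038651419826388284
ledgeB [ 0.5477 -0.027   0.0054] 0.048614019066389305
handle_end [0.4637 0.3549 0.1405] 0.0025166916003673515
[[0.5031 0.3782]
 [0.4781 0.267 ]
 [0.4119 0.2859]
 [0.4415 0.3938]] [np.float64(0.11395236618121067), np.float64(0.06882211091712723), np.float64(0.11193375529558183), np.float64(0.06354727810844485)]
[[0.4186 0.2934]
 [0.4515 0.3979]
 [0.5167 0.3735]
 [0.4846 0.2795]] [np.float64(0.10958669388575228), np.float64(0.06960154551064304), np.float64(0.0993261092409629), np.float64(0.06734427962603681)]
top
198 18/088/176 18/088/177 17/089/178 16/107/162 17/092/175 17/089/180 17/089/180 18/088/179 16/095/143 17/097/147 18/090/178
2
[... 3659 characters left out ...]
165/127 12/156/129
230 12/150/046 11/157/047 12/142/036 16/115/051 15/130/061 15/120/064 15/124/066 13/086/068 12/158/134 12/164/118 12/162/124 16/113/153
232 12/162/041 13/166/043 12/168/047 150/014/018 30/013/020 16/119/058 16/075/051 12/135/100 12/162/140 12/164/137 12/165/108 17/103/188
234 12/168/044 12/168/085 10/168/044 11/158/055 10/092/025 120/019/040 10/111/085 11/166/126 11/160/126 13/161/136 14/141/107 18/105/177
236 12/170/039 12/162/085 12/163/128 12/164/131 12/164/134 12/163/133 12/165/130 11/164/120 12/164/121 12/166/123 17/105/170 17/105/175
238 13/162/044 12/159/040 12/170/051 12/165/124 11/161/128 12/167/131 12/161/127 11/160/126 12/161/122 12/168/085 17/104/170 16/104/172
```

carry_out --increments '[29,-50,0,0,0,-0.05,29,-50,0,0,0,-0.05,29,-50,0,0,0,0,29,-50,0,0,0,0,29,-50,0,0,0,0,29,-50,0,0,0,0,29,-50,0,0,0,0,29,-50,0,0,0,0,29,-50,0,0,0,0,29,-50,0,0,0,0,29,-50,0,0,0,0,29,-50,0,0,0,0,0,0,-50,0,0,0,0,0,-40,0,0,0,0,0,0,0,0,0,0,0,0,0,0,0]' --grip 1 --newtons 20

```text
clock: 2.1
position: [0.5255, -0.0005, 0.1112]
ee_rot: [0.604, 3.082, 0.0]
force: [0.5, -0.2, 0.7]
width: 0.008
gripper_force: 0.0
```

```bash
python3 - <<'E'
from m import *
np.set_printoptions(precision=4,suppress=True)
t=cv2.imread("pics/top0.png");s=cv2.imread("pics/scene0.png")
a=-.3895;R=np.array([[np.cos(a),-np.sin(a)],[np.sin(a),np.cos(a)]])
F=feet(t,s);k=lambda n,x,y:(((272+(x+.5)/5-.5,132+(y+.5)/5-.5)) if n=="top" else (235+(x+.5)/5-.5,160+(y+.5)/5-.5))
P={"top":[("ledge A",232,237,.058),("ledge B",330,280,.058),("screw",211,417,.06),("slot a",195,441,.06),("slot b",228,393,.06),("cover fL",217,208,.049),("cover fR",358,268,.049)],
"scene":[("ledgeA",275,237,.058),("ledgeB",360,300,.058),("screw",456,157,.06),("slot a",430,165,.06),("slot b",487,149,.06)]}
for n in P:
    c=F[n].mean(0)[:2]
    for nm,x,y,z in P[n]: print(n,nm,R.T@(plane(n,*k(n,x,y),z)[:2]-c))
o=readout.observe(); print(o["position"],o["ee_rot"],o["force"],o["width"],o["clock"])
E
```

```text
top ledge A [0.0204 0.0301]
top ledge B [ 0.02   -0.0311]
top screw [-0.0796 -0.0005]
top slot a [-0.0957  0.0023]
top slot b [-0.0632 -0.0038]
top cover fL [0.0342 0.0454]
top cover fR [ 0.0345 -0.0429]
scene ledgeA [ 0.0207 -0.0272]
scene ledgeB [0.0163 0.0309]
scene screw [-0.0799 -0.0012]
scene slot a [-0.0665 -0.0065]
scene slot b [-0.0952  0.006 ]
[ 0.5255 -0.0005  0.1112] [0.6035 3.082  0.0004] [ 0.4529 -0.151   0.733 ] 0.007721071428876694 2.1
```

carry_out --increments '[0,0,-35,0,0,0,0,0,-18,0,0,0,0,0,-4,0,0,0,0,0,0,0,0,0,7.4,-3.04,0,0,0,0,7.4,-3.04,0,0,0,0,4.62,-1.9,0,0,0,0,4.62,-1.9,0,0,0,0,4.62,-1.9,0,0,0,0,4.62,-1.9,0,0,0,0]'

```text
clock: 3.35
position: [0.5583, -0.0143, 0.0529]
ee_rot: [-0.604, -3.083, 0.0]
force: [0.8, -1.0, 0.3]
width: 0.008
gripper_force: 0.0
```

carry_out --increments '[2.77,-1.14,0,0,0,0,2.77,-1.14,0,0,0,0,0,0,0,0,0,0]'

```text
clock: 3.72
position: [0.5638, -0.0166, 0.0529]
ee_rot: [0.604, 3.083, 0.0]
force: [0.2, 0.4, 0.1]
width: 0.005
gripper_force: 0.0
```

```bash
python3 - <<'E'
from h import *
t=img("top");s=img("scene")
r=lambda i,x,y,w,h,k: cv2.resize(i[y:y+h,x:x+w],None,fx=k,fy=k,interpolation=cv2.INTER_CUBIC)
cv2.imwrite("pics/d1.png",np.hstack([r(t,262,130,100,120,4),r(s,255,140,100,120,4)]))
E
```

```text
(no output)
```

View pics/d1.png

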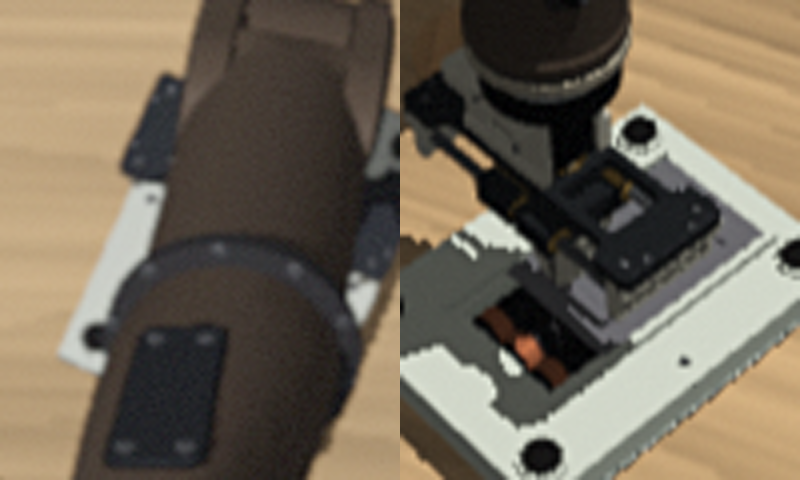

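The picture shows the shut fingers on the plate just behind the ledge, at scene crop (580,310), with the batteries still exposed. I'll keep pushing.

carry_out --increments '[3.7,-1.52,0,0,0,0,3.7,-1.52,0,0,0,0,3.7,-1.52,0,0,0,0]'

```text
clock: 4.2
position: [0.5751, -0.0212, 0.053]
ee_rot: [0.604, 3.083, 0.0]
force: [-0.0, -0.6, -0.6]
width: 0.008
gripper_force: 0.0
```

```bash
python3 - <<'E'
from h import *
s=img("scene")
cv2.imwrite("pics/d2.png",cv2.resize(s[170:260,250:370],None,fx=6,fy=6,interpolation=cv2.INTER_CUBIC))
E
```

```text
(no output)
```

View pics/d2.png

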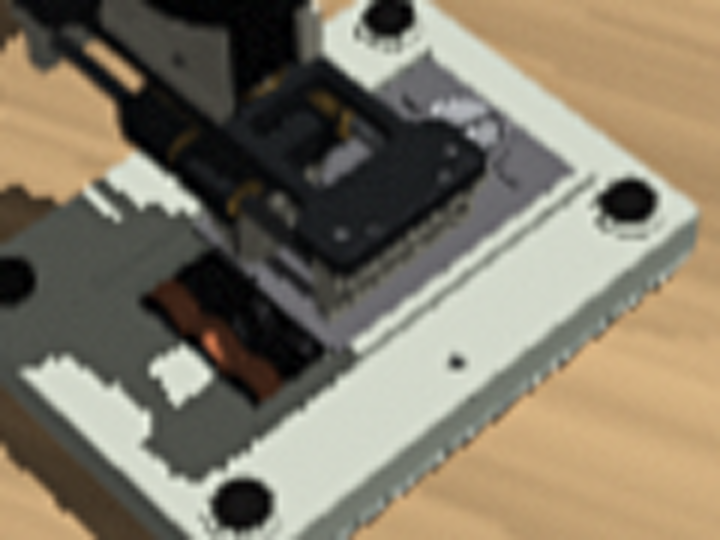

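```bash
python3 - <<'E'
from h import *
o=readout.observe();p=o["position"];print(p,o["width"])
uy=np.array([.38,.925,0])
for d in(-.05,-.03,0,.03,.05):
  for z in (0,.0188,.06): print(d,z,((proj("scene",p+uy*d+[0,0,z])-[250,170])*6).round())
E
```

```text
[ 0.57561931 -0.02149157  0.05299844] 0.01002935323864806
-0.05 0 [182. 212.]
-0.05 0.0188 [178. 184.]
-0.05 0.06 [170. 119.]
-0.03 0 [213. 239.]
-0.03 0.0188 [210. 211.]
-0.03 0.06 [203. 147.]
0 0 [261. 281.]
0 0.0188 [258. 253.]
0 0.06 [252. 189.]
0.03 0 [310. 324.]
0.03 0.0188 [308. 296.]
0.03 0.06 [304. 233.]
0.05 0 [343. 353.]
0.05 0.0188 [342. 326.]
0.05 0.06 [339. 263.]
```

```bash
python3 - <<'E'
from h import *
s=img("scene"); o=readout.observe();p=o["position"]
c=cv2.resize(s[90:240,215:365],None,fx=4,fy=4,interpolation=cv2.INTER_CUBIC)
c=np.clip(c.astype(float)*1.6,0,255).astype(np.uint8); 
for z in(0,.0188,.0658,.1):
    u=((proj("scene",p+[0,0,z])-[215,90])*4).astype(int); cv2.circle(c,tuple(map(int,u)),3,(0,0,255),-1)
cv2.imwrite("pics/d3.png",c); print(o["clock"])
E
```

```text
4.3
```

View pics/d3.png

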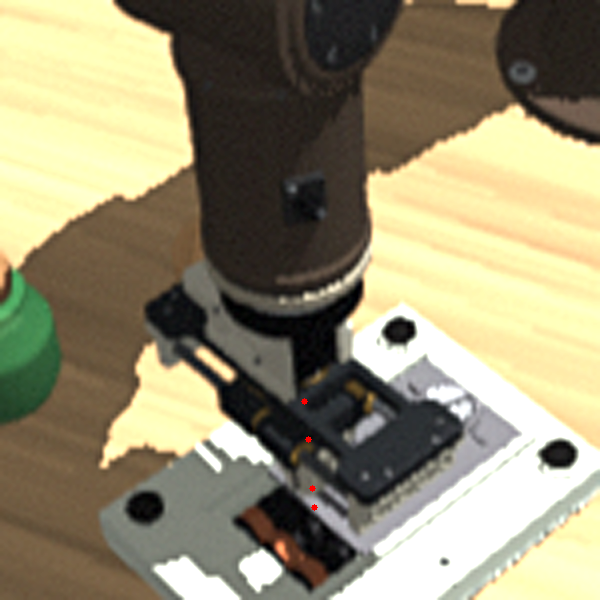

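The fingertips appear to hover above the ledge, at about (315,492) in the crop against a projected (314,507). The cover hasn't moved. I'll back off and feel for the plate to get the true tip height.

carry_out --increments '[0,0,6,0,0,0,-14,5.75,0,0,0,0,-14,5.75,0,0,0,0,-14,5.75,0,0,0,0,0,0,-6,0,0,0,0,0,-1.5,0,0,0,0,0,-1,0,0,0,0,0,0,0,0,0]'

```text
clock: 5.3
position: [0.533, -0.0041, 0.0503]
ee_rot: [0.605, 3.083, -0.0]
force: [0.6, 0.3, 0.2]
width: 0.001
gripper_force: 0.0
```

carry_out --increments '[0,0,-1,0,0,0,0,0,-1,0,0,0,0,0,-1,0,0,0,0,0,0,0,0,0]'

```text
clock: 5.8
position: [0.5327, -0.0038, 0.0474]
ee_rot: [-0.604, -3.083, -0.0]
force: [-0.1, -0.4, 0.2]
width: 0.005
gripper_force: 0.0
```

carry_out --increments '[0,0,-1,0,0,0,0,0,-1,0,0,0,0,0,-1,0,0,0,0,0,0,0,0,0]'

```text
clock: 6.3
position: [0.5327, -0.0038, 0.0444]
ee_rot: [-0.604, -3.083, 0.0]
force: [0.2, -0.6, 0.1]
width: 0.003
gripper_force: 0.0
```

carry_out --increments '[0,0,-1,0,0,0,0,0,-1,0,0,0,0,0,0,0,0,0]'

```text
clock: 6.68
position: [0.5327, -0.0038, 0.0424]
ee_rot: [-0.604, -3.083, -0.0]
force: [-0.2, -0.4, -0.4]
width: 0.004
gripper_force: 0.0
```

carry_out --increments '[0,0,-1,0,0,0,0,0,-1,0,0,0,0,0,0,0,0,0]'

```text
clock: 7.05
position: [0.5327, -0.0038, 0.0404]
ee_rot: [-0.604, -3.083, 0.0]
force: [0.5, 1.0, -0.8]
width: 0.004
gripper_force: 0.0
```

carry_out --increments '[0,0,-1,0,0,0,0,0,-1,0,0,0,0,0,0,0,0,0]'

```text
clock: 7.42
position: [0.5327, -0.0038, 0.0384]
ee_rot: [-0.604, -3.083, 0.0]
force: [0.1, -0.6, -0.2]
width: 0.002
gripper_force: 0.0
```

carry_out --increments '[0,0,-1,0,0,0,0,0,-1,0,0,0,0,0,0,0,0,0]'

```text
clock: 7.8
position: [0.5327, -0.0038, 0.0364]
ee_rot: [-0.604, -3.083, 0.0]
force: [-0.2, -0.4, 0.5]
width: 0.006
gripper_force: 0.0
```

carry_out --increments '[0,0,-1,0,0,0,0,0,-1,0,0,0,0,0,0,0,0,0]'

```text
clock: 8.18
position: [0.5327, -0.0038, 0.0343]
ee_rot: [-0.604, -3.083, 0.0]
force: [0.3, -0.3, 0.0]
width: 0.006
gripper_force: 0.0
```

```bash
python3 - <<'E'
from h import *
s=img("scene"); o=readout.observe();p=o["position"]
c=cv2.resize(s[150:250,250:350],None,fx=6,fy=6,interpolation=cv2.INTER_CUBIC)
c=np.clip(c.astype(float)*1.7,0,255).astype(np.uint8)
for z in(0,.0188):
    u=((proj("scene",p+[0,0,z])-[250,150])*6).astype(int); cv2.circle(c,tuple(map(int,u)),2,(0,0,255),-1)
cv2.imwrite("pics/d4.png",c); print(o["clock"])
E
```

```text
8.225
```

View pics/d4.png

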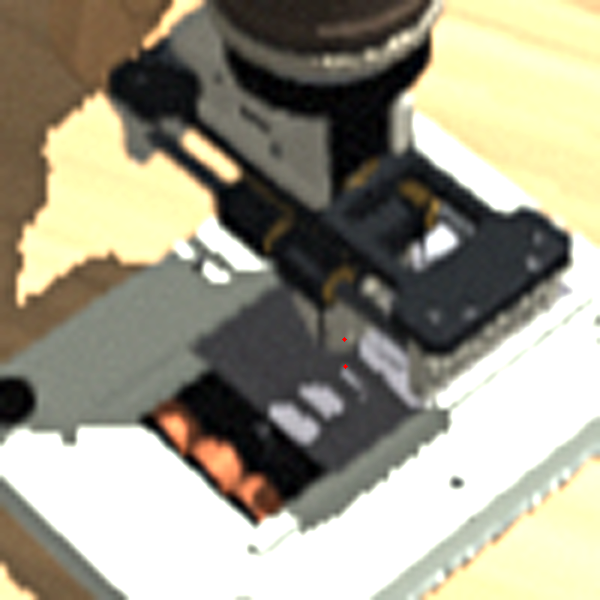

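The fingertip now shows at about (345,345), right on the dot drawn 18.8 mm above the reported TCP. So the real tips sit well above the reported point. I'll continue feeling downward.

carry_out --increments '[0,0,-1,0,0,0,0,0,-1,0,0,0,0,0,0,0,0,0]'

```text
clock: 8.6
position: [0.5326, -0.0038, 0.0323]
ee_rot: [-0.604, -3.083, 0.0]
force: [-0.3, -0.4, -0.3]
width: 0.006
gripper_force: 0.0
```

carry_out --increments '[0,0,-1,0,0,0,0,0,0,0,0,0]'

```text
clock: 8.85
position: [0.5327, -0.0038, 0.0314]
ee_rot: [-0.604, -3.083, -0.0]
force: [-0.2, -0.1, -0.0]
width: 0.005
gripper_force: 0.0
```

carry_out --increments '[0,0,-1,0,0,0,0,0,0,0,0,0]'

```text
clock: 9.1
position: [0.5327, -0.0038, 0.0304]
ee_rot: [-0.604, -3.083, -0.0]
force: [0.5, 0.2, -0.9]
width: 0.006
gripper_force: 0.0
```

carry_out --increments '[0,0,-1,0,0,0,0,0,0,0,0,0]'

```text
clock: 9.35
position: [0.5327, -0.0038, 0.0294]
ee_rot: [-0.604, -3.083, 0.0]
force: [1.6, 1.0, 0.0]
width: 0.004
gripper_force: 0.0
```

carry_out --increments '[0,0,-1,0,0,0,0,0,0,0,0,0]'

```text
clock: 9.6
position: [0.5327, -0.0038, 0.0284]
ee_rot: [-0.604, -3.083, -0.0]
force: [-0.4, -0.5, 0.1]
width: 0.002
gripper_force: 0.0
```

carry_out --increments '[0,0,-1,0,0,0,0,0,0,0,0,0]'

```text
clock: 9.85
position: [0.5327, -0.0038, 0.0274]
ee_rot: [-0.604, -3.083, -0.0]
force: [-0.8, -0.3, 0.1]
width: 0.001
gripper_force: 0.0
```

carry_out --increments '[0,0,-1,0,0,0,0,0,0,0,0,0]'

```text
clock: 10.1
position: [0.5327, -0.0038, 0.0264]
ee_rot: [-0.604, -3.083, 0.0]
force: [-0.5, -0.3, -0.3]
width: 0.005
gripper_force: 0.0
```

carry_out --increments '[0,0,-1,0,0,0,0,0,0,0,0,0]'

```text
clock: 10.35
position: [0.5327, -0.0038, 0.0254]
ee_rot: [-0.604, -3.083, 0.0]
force: [0.7, 0.9, 0.2]
width: 0.004
gripper_force: 0.0
```

```bash
python3 - <<'E'
from h import *
s=img("scene"); o=readout.observe();p=o["position"]; print(p,o["force"],o["ft_torque"],o["joint_efforts"])
r=s[165:250,250:350]; c=cv2.resize(r,None,fx=6,fy=6,interpolation=cv2.INTER_CUBIC)
c=np.clip(c.astype(float)*1.7,0,255).astype(np.uint8)
for z in(0,.0188):
    u=(proj("scene",p+[0,0,z])-[250,165])*6; cv2.circle(c,tuple(map(int,u)),2,(0,0,255),-1)
cv2.imwrite("pics/d5.png",c)
E
```

```text
[ 0.532709   -0.00382171  0.02538607] [0.0542675  0.09322461 0.03981494] [-0.02879414  0.01445714 -0.05628741] [ 1.04547893e-03 -5.97030830e+01  5.74525058e+00 -2.05701828e+01
  1.72929629e-02  8.16395413e-02  3.29613278e-03]
```

View pics/d5.png

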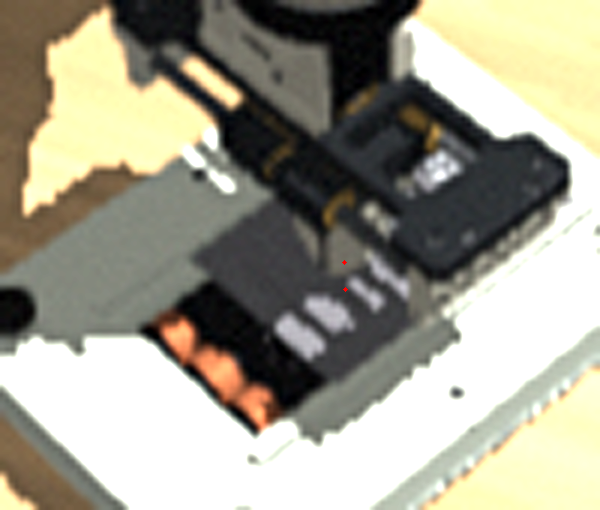

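The gripper is still clear of the plate at a reported z of 25 mm, with the fingertip at about (343,270) in the crop. The offset must therefore be at least 23 mm, so I'll continue down until contact.

carry_out --increments '[0,0,-1,0,0,0,0,0,0,0,0,0]'

```text
clock: 10.65
position: [0.5327, -0.0038, 0.0244]
ee_rot: [-0.604, -3.083, 0.0]
force: [0.2, 0.4, 0.4]
width: 0.004
gripper_force: 0.0
```

carry_out --increments '[0,0,-1,0,0,0,0,0,0,0,0,0]'

```text
clock: 10.9
position: [0.5327, -0.0038, 0.0233]
ee_rot: [-0.604, -3.083, 0.0]
force: [-0.3, -0.6, -0.5]
width: 0.002
gripper_force: 0.0
```

carry_out --increments '[0,0,-1,0,0,0,0,0,0,0,0,0]'

```text
clock: 11.15
position: [0.5328, -0.0038, 0.0226]
ee_rot: [0.604, 3.083, 0.0]
force: [-0.2, 0.5, 2.7]
width: 0.003
gripper_force: 1.2
```

carry_out --increments '[0,0,-1,0,0,0,0,0,0,0,0,0]'

```text
clock: 11.4
position: [0.5329, -0.0038, 0.0223]
ee_rot: [0.604, 3.083, 0.001]
force: [-3.6, -0.3, 14.8]
width: 0.008
gripper_force: 7.5
```

Contact came at a reported z of 22.7, so the shut tips are about 26–28 mm above the reported TCP. I'll lift 3 mm and push the ledge, reading the force as I go.

carry_out --increments '[0,0,3,0,0,0,2.77,-1.14,0,0,0,0,2.77,-1.14,0,0,0,0,2.77,-1.14,0,0,0,0]'

```text
clock: 11.9
position: [0.5413, -0.0073, 0.0242]
ee_rot: [-0.604, -3.083, 0.0]
force: [0.2, -0.2, 0.3]
width: 0.007
gripper_force: 0.0
```

carry_out --increments '[1.85,-0.76,0,0,0,0,1.85,-0.76,0,0,0,0]'

```text
clock: 12.15
position: [0.5449, -0.0089, 0.0243]
ee_rot: [-0.604, -3.083, 0.0]
force: [-0.2, 0.2, 0.7]
width: 0.005
gripper_force: 0.0
```

carry_out --increments '[1.85,-0.76,0,0,0,0,1.85,-0.76,0,0,0,0]'

```text
clock: 12.4
position: [0.5463, -0.0094, 0.0241]
ee_rot: [-0.602, -3.079, -0.001]
force: [-7.2, 3.4, 7.3]
width: 0.004
gripper_force: 4.2
```

carry_out --increments '[1.85,-0.76,0,0,0,0,1.85,-0.76,0,0,0,0]'

```text
clock: 12.65
position: [0.5497, -0.0108, 0.0241]
ee_rot: [-0.602, -3.079, -0.001]
force: [-8.5, 2.6, 6.5]
width: 0.006
gripper_force: 4.2
```

carry_out --increments '[4.62,-1.9,0,0,0,0,4.62,-1.9,0,0,0,0,4.62,-1.9,0,0,0,0,3.7,-1.52,0,0,0,0,1.85,-0.76,0,0,0,0]'

```text
clock: 13.28
position: [0.5693, -0.0189, 0.0241]
ee_rot: [-0.602, -3.079, -0.001]
force: [-8.1, 2.7, 7.0]
width: 0.009
gripper_force: 4.2
```

carry_out --increments '[1.85,-0.76,0,0,0,0,1.85,-0.76,0,0,0,0]'

```text
clock: 13.52
position: [0.5728, -0.0203, 0.0241]
ee_rot: [-0.602, -3.079, -0.001]
force: [-8.6, 2.5, 7.1]
width: 0.002
gripper_force: 4.2
```

carry_out --increments '[1.85,-0.76,0,0,0,0,1.85,-0.76,0,0,0,0]'

```text
clock: 13.78
position: [0.5765, -0.0218, 0.0241]
ee_rot: [-0.602, -3.079, -0.001]
force: [-8.0, 3.0, 6.4]
width: 0.002
gripper_force: 4.2
```

carry_out --increments '[1.85,-0.76,0,0,0,0,0.9,-0.4,0,0,0,0]'

```text
clock: 14.02
position: [0.5794, -0.023, 0.0241]
ee_rot: [-0.602, -3.079, -0.001]
force: [-7.1, 3.0, 6.3]
width: 0.005
gripper_force: 4.1
```

carry_out --increments '[1.85,-0.76,0,0,0,0,1.85,-0.76,0,0,0,0]'

```text
clock: 14.28
position: [0.583, -0.0245, 0.0241]
ee_rot: [-0.602, -3.079, -0.001]
force: [-8.6, 2.8, 7.0]
width: 0.005
gripper_force: 4.2
```

carry_out --increments '[1.85,-0.76,0,0,0,0,1.85,-0.76,0,0,0,0]'

```text
clock: 14.52
position: [0.5865, -0.0259, 0.0241]
ee_rot: [-0.602, -3.078, -0.001]
force: [-12.4, 4.4, 8.1]
width: 0.005
gripper_force: 6.9
```

carry_out --increments '[1.85,-0.76,0,0,0,0,0.9,-0.4,0,0,0,0]'

```text
clock: 14.78
position: [0.5864, -0.0259, 0.0237]
ee_rot: [-0.6, -3.073, -0.002]
force: [-18.9, 6.3, 16.1]
width: 0.006
gripper_force: 10.0
```

carry_out --increments '[1.85,-0.76,0,0,0,0,0.9,-0.4,0,0,0,0]'

```text
clock: 15.02
position: [0.5865, -0.026, 0.0234]
ee_rot: [-0.599, -3.068, -0.003]
force: [-26.4, 10.0, 22.7]
width: 0.003
gripper_force: 14.3
```

The cover is home: it held at (0.5865, -0.0259) with 28 N against the stop. I'll back off, rise and head for the block while I refine the block and screw poses.

carry_out --increments '[-7.4,3.04,0,0,0,0,-7.4,3.04,5,0,0,0,0,0,50,0,0,0,0,0,60,0,0,0,-6,30,30,0,0,0.06,-10,50,0,0,0,0.056,-17,50,0,0,0,0,-17,50,0,0,0,0,-17,50,0,0,0,0,-17,50,0,0,0,0,-17,50,0,0,0,0,0,40,0,0,0,0,0,0,0,0,0,0]' --grip 0

```text
clock: 16.65
position: [0.4778, 0.3509, 0.1695]
ee_rot: [0.416, 3.114, 0.003]
force: [-0.0, -0.5, -0.1]
width: 0.995
gripper_force: 0.0
```

```bash
python3 - <<'E'
from m import *
np.set_printoptions(precision=4,suppress=True)
t0=cv2.imread("pics/top0.png");s0=cv2.imread("pics/scene0.png")
t1=img("top");s1=img("scene");cv2.imwrite("pics/t1.png",t1);cv2.imwrite("pics/s1.png",s1)
o=readout.observe();print(o["position"],o["ee_rot"],o["width"],o["clock"],o["force"])
# block
for n,i,r,vm in(("top",t0,(172,192,232,238),58),("scene",s0,(405,195,490,270),95)):
    h=cv2.cvtColor(i,cv2.COLOR_BGR2HSV).astype(int);m=((h[...,0]<=15)&(h[...,1]>128)&(h[...,2]>vm)).astype(np.uint8)
    z=np.zeros_like(m);z[r[1]:r[3],r[0]:r[2]]=m[r[1]:r[3],r[0]:r[2]]
    z=cv2.morphologyEx(z,cv2.MORPH_OPEN,np.ones((2,2)));cs=max(cv2.findContours(z,0,1)[0],key=cv2.contourArea)
    hull=cv2.convexHull(cs)[:,0]; W=np.array([plane(n,u,v,.078)[:2] for u,v in hull])*1e3
    (c,sz,an)=cv2.minAreaRect(W.astype(np.float32)); print(n,"block rect",np.array(c),sz,an)
    # handle
    hm=((h[...,0]>=15)&(h[...,0]<=18)&(h[...,1]>106)).astype(np.uint8)
# screw after closing: bright neutral disc
for n,i in(("top",t1),("scene",s1)):
    c=(proj(n,[.508,.0045,.06])).round().astype(int); x,y=c; p=i[y-12:y+13,x-12:x+13]
    print(n,"pred",proj(n,[.508,.0045,.06])); g=p.mean(2).astype(int)
    for row in g: print(" ".join("%3d"%v for v in row))
E
```

```text
[0.4791 0.3465 0.1696] [ 0.4238  3.1121 -0.0004] 1.0006771778214743 16.75 [ 1.2905 -0.2621 -0.0168]
top block rect [457.2166 329.9771] (112.25082397460938, 68.1768569946289) 75.16404724121094
scene block rect [456.8001 311.4183] (54.076011657714844, 65.922119140625) 75.51502227783203
top pred [319.5504 201.0186]
 71  62  64  59  64  90 113 127 131 132 130 129 130 129 133 128 130 130 130 129 131 132 132 131 130
 66  65  61  60  62  69  86 113 129 130 131 129 129 130 130 128 129 130 130 129 130 129 128 130 130
 66  63  63  62  61  61  67  92 115 128 131 133 131 130 131 130 130 131 131 130 131 129 132 129 129
 60  63  59  65  63  60  61  68  92 116 129 128 130 127 131 131 131 130 129 131 131 130 129 131 129
 63  64  66  62  63  61  62  61  69  95 117 125 121 121 128 128 129 130 130 131 130 130 130 131 129
 61  63  58  62  60  61  61  57  57  75 109 125 123 121 122 118 111 117 128 129 129 129 130 132 130
 61  60  63  62  62  64  62  60  60  67  92 113 120 123 116 114 109 106 117 128 131 131 130 130 130
 63  62  60  62  61  65  63  59  63  69  81  98 125 133 121 119 118 104 103 120 130 13
[... 3544 characters left out ...]

110 112 111  75  41  54  94  88  74  64  50  55  57  55  52  53  50  41  37  34  39  38  40  39  40
110 109 112 109  78  41  54  84  91  74  47  49  49  48  47  46  39  37  35  35  39  39  39  39  40
109 109 109 113 109  77  40  45  74  76  44  37  38  40  40  37  37  37  37  37  38  39  40  40  39
109 109 111 111 112 111  78  41  59  42  33  37  37  38  38  36  36  38  37  39  38  38  37  38  40
110 108 108 107 110 113 108  82  94  48  34  36  38  38  38  37  42  37  41  37  39  40  40  38  41
109 108 110 109 107 110 112 111 113  81  46  35  38  40  39  38  38  39  39  39  39  40  39  41  36
111 109 111 108 109 110 109 110 111 113  81  42  37  40  40  39  38  40  38  38  38  38  40  37  36
```

```bash
python3 - <<'E'
from m import *
np.set_printoptions(precision=4,suppress=True)
t0=cv2.imread("pics/top0.png");s0=cv2.imread("pics/scene0.png")
F=feet(t0,s0);a=-.3895;ux=np.array([np.cos(a),np.sin(a)]);uy=np.array([-ux[1],ux[0]])
for n,i in(("top",t0),("scene",s0)):
    c=F[n].mean(0)[:2]; N=61;r=np.linspace(-.03,.03,N);g=np.zeros((N,N),np.float32);gi=i.mean(2).astype(np.float32)
    X,Y=np.meshgrid(r,r); mp=np.array([proj(n,[*(c+ux*(-.0797+x)+uy*(-.0008+y)),.059]) for x,y in zip(X.ravel(),Y.ravel())],np.float32).reshape(N,N,2)
    g=cv2.remap(gi,mp[...,0],mp[...,1],cv2.INTER_CUBIC)
    br=g>np.percentile(g,60); br=g>(g[30-8:38].mean()+g[0:5].mean())/2
    m=(g>120).astype(np.uint8); m=cv2.morphologyEx(m,cv2.MORPH_CLOSE,np.ones((5,5)));k,l,st,ce=cv2.connectedComponentsWithStats(m); j=1+np.argmax(st[1:,4]);cx,cy=ce[j];print(n,"head c (mm in patch)",cx-30,cy-30,"area",st[j,4],"exp",np.pi*256)
    D=np.hypot(X*1e3-(cx-30),Y*1e3-(cy-30))<12
    bg=cv2.GaussianBlur(g,(0,0),6)
    w=np.clip(bg-g,0,None)*D; x=X*1e3-(cx-30);y=Y*1e3-(cy-30)
    mx,my=(w*x).sum()/w.sum(),(w*y).sum()/w.sum();C=np.array([[ (w*(x-mx)**2).sum(),(w*(x-mx)*(y-my)).sum()],[0,(w*(y-my)**2).sum()]])/w.sum();C[1,0]=C[0,1]
    e,v=np.linalg.eigh(C);d=v[:,1]*np.sign(v[0,1]);print(" slot angle",np.arctan2(d[1],d[0]),e,mx,my,"s=",.0292-np.arctan2(d[1],d[0]))
for z in(.14,.149): print("handle end top",plane("top",188.5,209.6,z),"scene",plane("scene",467,211.2,z))
P=[.4623,.3493]
for z in(.078,.115,.149): print(z,proj("top",[*P,z]),proj("scene",[*P,z]))
E
```

```text
Traceback (most recent call last):
  File "h.py", line 10, in proj
    c=vision.calibration(n); f=200/np.tan(np.radians(c["fov_y"]/2)); P=c["pose"]
ValueError: time passes only in moves, steps and waits
```

```bash
python3 - <<'E'
s=open("h.py").read().replace("def img","import functools\n@functools.lru_cache\ndef cal(n): return vision.calibration(n)\ndef img",1).replace("c=vision.calibration(n); f","c=cal(n); f")
open("h.py","w").write(s)
E
cat > slot.py <<'E'
from m import *
np.set_printoptions(precision=4,suppress=True)
t0=cv2.imread("pics/top0.png");s0=cv2.imread("pics/scene0.png")
F=feet(t0,s0);a=-.3895;ux=np.array([np.cos(a),np.sin(a)]);uy=np.array([-ux[1],ux[0]])
N=61;r=np.linspace(-.03,.03,N);X,Y=np.meshgrid(r,r);x,y=X*1e3,Y*1e3
for n,i in(("top",t0),("scene",s0)):
    c=F[n].mean(0)[:2]; gi=i.mean(2).astype(np.float32)
    mp=np.array([proj(n,[*(c+ux*(-.0797+p)+uy*(-.0008+q)),.059]) for p,q in zip(X.ravel(),Y.ravel())],np.float32).reshape(N,N,2)
    g=cv2.remap(gi,mp[...,0],mp[...,1],cv2.INTER_CUBIC)
    m=cv2.morphologyEx((g>120).astype(np.uint8),cv2.MORPH_CLOSE,np.ones((5,5)));k,l,st,ce=cv2.connectedComponentsWithStats(m)
    j=1+np.argmax(st[1:,4]);cx,cy=ce[j]-30;print(n,"head c mm",cx,cy,"area",st[j,4],"exp",np.pi*256)
    D=np.hypot(x-cx,y-cy)<12; w=np.clip(cv2.GaussianBlur(g,(0,0),6)-g,0,None)*D
    cov=np.cov(np.stack([x.ravel(),y.ravel()]),aweights=w.ravel());e,v=np.linalg.eigh(cov);d=v[:,1]*np.sign(v[0,1])
    an=np.arctan2(d[1],d[0]);print(" slot",an,e,"s=",.0292-an)
    print(g[10:52:3,10:52:3].astype(int))
for z in(.14,.149): print("handle end top",plane("top",188.5,209.6,z),"scene",plane("scene",467,211.2,z))
for z in(.078,.115,.149): print(z,proj("top",[.4623,.3493,z]),proj("scene",[.4623,.3493,z]))
E
python3 slot.py
```

```text
top head c mm -2.261531950909859 0.9195937367752869 area 2363 exp 804.247719318987
 slot -0.28611832006056903 [ 1.8287 19.9389] s= 0.31531832006056904
[[119 120 120 113  99  89  90  95  92  93 102 114 119 121]
 [117 117 110 109  96  94  97 101  95  88  92 106 115 118]
 [115 111 106 106 103 112 126 135 129 108  97 101 103 105]
 [112 108 113 121 129 142 152 160 158 141 119 109  97  93]
 [108 110 129 146 157 161 158 162 158 155 142 124 112 104]
 [104 117 142 157 159 157 156 156 153 152 147 130 114 105]
 [104 120 142 154 154 150 150 152 150 146 141 129 113 101]
 [111 117 138 149 147 140 141 145 142 134 128 124 113 107]
 [116 117 137 143 132 125 123 133 138 140 144 134 115 111]
 [115 112 122 129 126 128 134 146 151 155 151 131 109 114]
 [115 110 109 130 143 150 153 156 158 158 146 117 106 115]
 [117 118 111 123 147 154 158 160 156 147 131 106 106 112]
 [120 124 117 113 125 141 145 142 135 125 113 104 110 114]
 [120 122 124 116 108 111 113 110 111 109 108 111 117 119]]
scene head c mm -14.497626582278482 -0.803797468354432 area 1264 exp 804.247719318987
 slot 1.472955470966272 [23.9875 34.
[... 426 characters left out ...]
1 111  88  82]
 [114 100 112  91  85 103  94 101 123 120 152 133  99  84]
 [ 98  62  95 107  96 144 158 139 144 149 137  87  73  75]
 [112  68 110 136 139 141 163 144 148 141 117  74  61  68]
 [120  79  93 147 149 150 144 144 142 135  77  58  73  59]
 [127 112  71  97 135 132 148 123 109 107  78  70  75  56]
 [123  93  97  76  98  91  86  91  76  68  77  77  65  40]
 [111  89  88  95  92  91  82  76  81  82  73  67  47  49]]
handle end top [0.4649 0.3549 0.14  ] scene [0.4623 0.3555 0.14  ]
handle end top [0.4638 0.3527 0.149 ] scene [0.4703 0.3545 0.149 ]
0.078 [195.6991 213.4352] [456.7659 226.528 ]
0.115 [192.6727 211.7851] [461.0999 217.0547]
0.149 [189.7486 210.1908] [465.3342 207.7992]
```

Slot angle is about -0.28 rad in the scale frame (s≈0.31). Handle axis is about (0.463, 0.351), and block yaw is -0.26. I'll centre over the handle and descend.

carry_out --increments '[-16,4.5,0,0,0,0.012,0,0,0,0,0,0,0,0,-30,0,0,0,0,0,-20,0,0,0,0,0,-15,0,0,0,0,0,0,0,0,0]'

```text
clock: 17.5
position: [0.4624, 0.3505, 0.1037]
ee_rot: [-0.406, -3.114, 0.002]
force: [0.1, 1.2, 1.0]
width: 1.001
gripper_force: 0.0
```

```bash
python3 - <<'E'
from h import *
t=img("top");s=img("scene");o=readout.observe();print(o["position"],o["ee_rot"],o["force"],o["clock"])
p=o["position"]
a=cv2.resize(s[160:260,405:505],None,fx=4,fy=4,interpolation=cv2.INTER_CUBIC);b=cv2.resize(t[165:265,140:240],None,fx=4,fy=4,interpolation=cv2.INTER_CUBIC)
for d in(-.046,0,.046):
  for z in(0,.027):
    q=p+np.array([.26*d,.966*d,z])
    for im,n,o_ in((a,"scene",(405,160)),(b,"top",(140,165))):
        u=(proj(n,q)-o_)*4; cv2.circle(im,tuple(map(int,u)),3,(0,0,255) if z==0 else (0,255,255),-1)
cv2.imwrite("pics/e1.png",np.clip(np.hstack([a,b])*1.4,0,255).astype(np.uint8))
E
```

```text
[0.4632253  0.35133437 0.10500369] [4.05859667e-01 3.11474594e+00 8.01826014e-04] [ 0.91149135  0.62279453 -0.14948412] 17.6
```

View pics/e1.png

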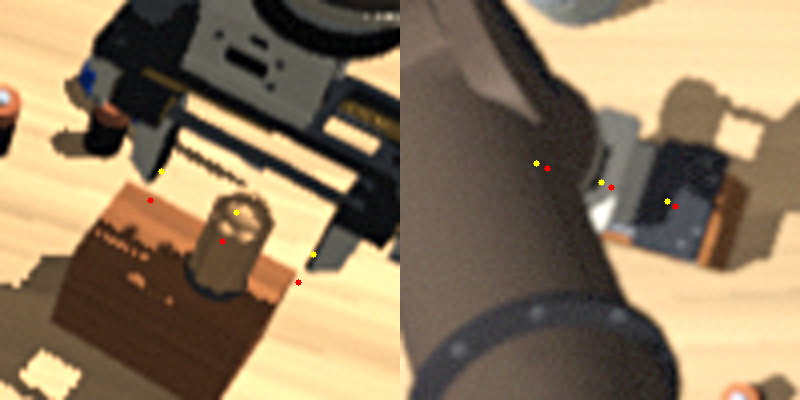

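The last picture shows the open fingertips on either side of the wooden handle, with tips at about (155,180) and (320,265). They lie on the +27 mm dots and the handle is centred between them. I'll descend to tip height ~97 mm and grip.

carry_out --increments '[0,0,-15,0,0,0,0,0,-12,0,0,0,0,0,-8,0,0,0,0,0,0,0,0,0]'

```text
clock: 18.1
position: [0.4623, 0.3509, 0.0685]
ee_rot: [-0.405, -3.114, 0.002]
force: [-0.0, 0.2, 0.5]
width: 0.998
gripper_force: 0.0
```

carry_out --increments '[0,0,0,0,0,0,0,0,0,0,0,0,0,0,0,0,0,0,0,0,0,0,0,0,0,0,0,0,0,0,0,0,0,0,0,0]' --grip 1 --newtons 40

```text
clock: 18.85
position: [0.4628, 0.3516, 0.0695]
ee_rot: [0.405, 3.115, 0.001]
force: [-0.4, 1.2, 0.8]
width: 0.396
gripper_force: 0.5
```

carry_out --increments '[0,0,0,0,0,0,0,0,0,0,0,0,0,0,0,0,0,0]'

```text
clock: 19.23
position: [0.4628, 0.3514, 0.0695]
ee_rot: [-0.405, -3.115, -0.0]
force: [-0.3, 2.1, 0.2]
width: 0.333
gripper_force: 37.9
```

carry_out --increments '[0,0,15,0,0,0,0,0,30,0,0,0,0,0,40,0,0,0,7,-40,0,0,0,-0.1,7,-50,0,0,0,-0.1,7,-55,0,0,0,-0.1,7,-55,0,0,0,-0.11,7,-55,0,0,0,0,5,-50,0,0,0,0,5,-42.4,0,0,0,0,0,0,-15,0,0,0,0,0,-10,0,0,0,0,0,0,0,0,0,0,0,0,0,0,0]'

```text
clock: 20.98
position: [0.5078, 0.0049, 0.1296]
ee_rot: [-1.029, -2.968, -0.0]
force: [-0.4, -0.3, -1.0]
width: 0.333
gripper_force: 37.8
```

```bash
python3 - <<'E'
from h import *
np.set_printoptions(precision=4,suppress=True)
s=img("scene");cv2.imwrite("pics/f1.png",s);o=readout.observe();p=o["position"];print(p,o["ee_rot"],o["width"],o["gripper_force"],o["force"],o["clock"])
r=o["ee_rot"];print("y angle",2*np.arctan2(r[1],r[0])%np.pi-np.pi/2)
tip=p-[0,0,.0595];c=proj("scene",tip);print("tip px",c); x,y=c.round().astype(int)
print("cols",x-12); g=s.mean(2).astype(int)
for v in range(y-16,y+16): print(v," ".join("%3d"%q for q in g[v,x-12:x+13]))
E
```

```text
[0.508  0.0047 0.1297] [1.029  2.9682 0.0004] 0.3316053633618653 37.837236542254686 [ 0.769  -0.026  -1.5791] 21.025
y angle 0.903385298445087
tip px [314.4431 196.3496]
cols 302
180 203 205 207 102  23  20  43  52  53  49  48  49  48  54  62  62  63  50  45  55  59  58  63  91  99
181 202 204 209 164  58  13  29  40  45  39  37  39  39  47  60  60  58  57  59  59  62  94 139 165 172
182 202 202 207 208 123  51  24  16  17  17  21  25  22  38  60  56  56  66  95 106 138 169 203 208 204
183 201 202 205 207 184 148 106  55  23  15  18  16  25  73  95  79  95 138 168 179 202 206 206 203 202
184 201 201 202 203 207 208 188 151  74  35  32  34  81 155 171 155 167 204 207 204 204 204 203 202 201
185 203 201 201 201 204 207 210 196 108  55  49  51 127 205 209 206 205 206 205 203 202 202 200 203 202
186 202 201 202 204 205 207 192 157  99  57  46  51 137 205 208 204 204 203 202 201 202 203 201 201 202
187 202 202 205 205 198 178 150 117 109  60  46  53 145 204 204 202 202 201 200 202 201 201 200 201 200
188 203 204 205 192 163 114 111 107 106  61  47  62 146 202 205 202 200 203 202 201 201 2
[... 1706 characters left out ...]
  85  83  68  58  56  72 106 113  77  82  90  92  92  70  92 103 102 103 102
206 101 107 107 103  74  36  49  78  86  73  69  73  82  91  84  86  96  84  66  76 101 104 104 104 102
207  99 105 106 105 102  70  37  40  65  71  78  85  85  84  84  82  88  66  74  85 102 105 103 102 104
208  97 103 104 103 107 102  72  36  55  58  39  46  50  54  53  55  82  86  88  77  86 102 104 103 103
209 101 105 103 102 104 105 103  76  90  94  70  67  67  81  84  82 100 104 102  73  58  87 101 105 104
210 105 102 103 102 102 103 105 101 104 105 105 103 106 105 105 104 106 104 106 101  72  81 101 102 101
211 105 104 102 100 102 102 103 103 104 105 103 104 103 103 103 104 103 103 104 104 103 102 103  99  98
```

carry_out --increments '[1.2,1.6,-5,0,0,0,0,0,-5,0,0,0,0,0,0,0,0,0]'

```text
clock: 21.4
position: [0.5086, 0.0055, 0.1189]
ee_rot: [-1.031, -2.967, 0.001]
force: [-0.1, -1.0, -0.9]
width: 0.335
gripper_force: 37.8
```

carry_out --increments '[0,0,-1,0,0,0,0,0,-1,0,0,0,0,0,0,0,0,0]'

```text
clock: 21.78
position: [0.5091, 0.0054, 0.1175]
ee_rot: [1.031, 2.967, 0.0]
force: [1.3, -0.2, -0.9]
width: 0.329
gripper_force: 37.8
```

carry_out --increments '[0,0,-1,0,0,0,0,0,-1,0,0,0,0,0,0,0,0,0]'

```text
clock: 22.15
position: [0.5094, 0.0057, 0.1155]
ee_rot: [1.031, 2.967, 0.001]
force: [1.5, 1.0, -0.5]
width: 0.335
gripper_force: 37.8
```

carry_out --increments '[0,0,-1,0,0,0,0,0,-1,0,0,0,0,0,0,0,0,0]'

```text
clock: 22.52
position: [0.5093, 0.0056, 0.1135]
ee_rot: [1.031, 2.967, 0.001]
force: [1.6, 2.4, 0.2]
width: 0.331
gripper_force: 37.7
```

carry_out --increments '[0,0,-1,0,0,0,0,0,-1,0,0,0,0,0,0,0,0,0]'

```text
clock: 22.9
position: [0.5097, 0.0055, 0.1121]
ee_rot: [1.031, 2.966, 0.001]
force: [0.7, 1.5, 10.5]
width: 0.334
gripper_force: 37.7
```

The blade is in the slot: the floor was felt at tip height ~52.8 mm against an expected 53.2. Now I'll turn clockwise with the draw-down.

carry_out --increments '[0,0,-0.2,0,0,-0.08,0,0,-0.2,0,0,-0.08,0,0,-0.2,0,0,-0.08,0,0,-0.2,0,0,-0.08,0,0,-0.2,0,0,-0.08]'

```text
clock: 23.52
position: [0.5098, 0.0054, 0.1111]
ee_rot: [1.603, 2.7, 0.002]
force: [-0.4, 0.7, 10.2]
width: 0.335
gripper_force: 37.7
```

```bash
cat > st.py <<'E'
import numpy as np
from cell import readout
o=readout.observe();r=o["ee_rot"];print(o["position"].round(4),"yang",round(float(2*np.arctan2(r[1],r[0])%np.pi-np.pi/2),3),"F",o["force"].round(1),"T",o["ft_torque"].round(3),o["clock"],o["joints"].round(2),o["width"])
E
python3 st.py
```

```text
[0.5098 0.0054 0.1111] yang 0.499 F [-0.4  0.7 10.2] T [ 0.405 -0.251  0.108] 23.525 [-0.54  0.38  0.55  1.99 -0.26  0.84  0.66] 0.3346141782113229
```

carry_out --increments '[0,0,-0.25,0,0,-0.1,0,0,-0.25,0,0,-0.1,0,0,-0.25,0,0,-0.1,0,0,-0.25,0,0,-0.1,0,0,-0.25,0,0,-0.1,0,0,-0.25,0,0,-0.1,0,0,-0.25,0,0,-0.1]'

```text
clock: 24.4
position: [0.5098, 0.0051, 0.1094]
ee_rot: [2.433, 1.986, 0.002]
force: [0.6, 1.5, 10.6]
width: 0.331
gripper_force: 37.7
```

```bash
python3 st.py
```

```text
[0.5098 0.0051 0.1094] yang -0.202 F [ 0.6  1.5 10.6] T [ 0.095 -0.147  0.106] 24.4 [-0.67  0.42  0.74  2.01 -0.37  0.85  0.08] 0.33104693278089553
```

carry_out --increments '[0,0,-0.2,0,0,-0.08,0,0,-0.2,0,0,-0.08,0,0,0,0,0,0]'

```text
clock: 24.78
position: [0.5097, 0.005, 0.1089]
ee_rot: [2.582, 1.788, 0.001]
force: [0.5, 0.9, 10.6]
width: 0.331
gripper_force: 37.7
```

```bash
python3 st.py
```

```text
[0.5097 0.005  0.1089] yang -0.36 F [ 0.5  0.9 10.6] T [ 0.101 -0.028  0.085] 24.775 [-0.7   0.43  0.79  2.01 -0.4   0.86 -0.05] 0.33089320955400725
```

carry_out --increments '[0,0,-0.1,0,0,-0.05,0,0,-0.1,0,0,-0.05,0,0,0,0,0,0]'

```text
clock: 25.15
position: [0.51, 0.0051, 0.1088]
ee_rot: [2.668, 1.657, 0.002]
force: [1.2, 0.5, 10.3]
width: 0.321
gripper_force: 38.5
```

```bash
python3 st.py
```

```text
[0.51   0.0051 0.1088] yang -0.459 F [ 1.2  0.5 10.3] T [ 0.131 -0.253  0.08 ] 25.15 [-0.71  0.44  0.81  2.01 -0.41  0.87 -0.13] 0.32112111802973564
```

carry_out --increments '[0,0,0,0,0,-0.05,0,0,0,0,0,-0.05,0,0,0,0,0,0]'

```text
clock: 25.52
position: [0.5105, 0.0054, 0.1089]
ee_rot: [2.747, 1.522, 0.004]
force: [3.0, 2.0, 8.1]
width: 0.307
gripper_force: 39.2
```

```bash
python3 st.py
```

```text
[0.5105 0.0054 0.1089] yang -0.559 F [3.  2.  8.1] T [ 0.416 -0.707  0.144] 25.525 [-0.73  0.44  0.84  2.01 -0.43  0.87 -0.21] 0.3069472008205014
```

carry_out --increments '[0,0,0,0,0,-0.05,0,0,0,0,0,-0.05,0,0,0,0,0,0]'

```text
clock: 25.9
position: [0.5109, 0.0054, 0.1089]
ee_rot: [2.819, 1.383, 0.005]
force: [3.3, 1.9, 7.5]
width: 0.302
gripper_force: 39.6
```

```bash
python3 st.py
```

```text
[0.5109 0.0054 0.1089] yang -0.658 F [3.3 1.9 7.5] T [ 0.452 -1.07   0.302] 25.9 [-0.75  0.45  0.87  2.01 -0.45  0.88 -0.29] 0.30245859850015344
```

The screw is home: z stopped falling and the torque rose to 0.30 N·m, against 0.1 for turning. I'll relieve it, lift out and carry the driver back.

carry_out --increments '[0,0,0,0,0,0.06,0,0,1,0,0,0.04,0,0,10,0,0,0,0,0,25,0,0,0,0,0,15,0,0,0.1,-4,30,0,0,0,0.16,-6,45,0,0,0,0.17,-6,50,0,0,0,0.17,-7,50,0,0,0,0.17,-7,50,0,0,0,0.17,-7,50,0,0,0,0.17,-5,40,0,0,0,0.17,-4,30.8,0,0,0,0.17,0,0,0,0,0,0.17,0,0,0,0,0,0.17,0,0,0,0,0,0.08,0,0,0,0,0,0,0,0,0,0,0,0]'

```text
clock: 28.15
position: [0.4627, 0.3506, 0.1587]
ee_rot: [-0.409, -3.114, 0.002]
force: [0.5, -0.2, -1.2]
width: 0.305
gripper_force: 39.7
```

```bash
python3 - <<'E'
from h import *
s=img("scene");t=img("top");cv2.imwrite("pics/g1.png",s);cv2.imwrite("pics/g1t.png",t)
for n,i in(("top",t),("scene",s)):
    c=proj(n,[.508,.004,.056]).round().astype(int);x,y=c;g=i.mean(2).astype(int);print(n,c)
    for v in range(y-9,y+10): print(" ".join("%3d"%q for q in g[v,x-10:x+11]))
E
python3 st.py
```

```text
top [320 201]
 93 120 132 130 130 130 130 128 130 128 127 129 129 129 129 130 131 128 129 132 129
 74 112 130 130 130 131 128 129 129 125 118 120 126 127 127 128 131 130 129 129 131
 72 110 128 133 131 125 123 126 128 126 119 120 122 118 110 117 126 130 129 128 131
 64  93 118 127 128 121 118 127 128 125 122 125 123 115 105 100 115 128 129 129 129
 59  72  92 113 117 116 125 144 150 150 146 145 139 129 119 105 101 119 128 132 131
 58  60  72  97 113 121 152 171 175 176 173 169 164 156 141 118 104 112 126 131 129
 61  59  67  83  92 114 158 181 184 183 179 177 176 169 147 121 106 103 118 129 129
 63  59  60  64  68  98 144 167 173 176 176 177 177 171 152 125 109  98 110 126 130
 63  62  57  58  68  86 117 136 151 164 166 169 171 171 162 136 114 101 113 127 129
 62  63  63  60  70  76  86  93 124 150 159 156 158 167 164 138 117 107 113 127 131
 62  59  58  63  75  80  78  75 100 132 147 148 150 157 155 132 115 105 112 128 131
 62  61  60  63  75  83  85  80  86 113 139 152 150 145 141 128 113  96 109 124 131
 63  60  62  58  67  76  85  84  80  91 127 152 154 144 136 125 111  93 107 12
[... 1567 characters left out ...]
63 163 160 119  67  52  54  60  48  40  34  39  41
111  48  49  86  94 112 153 155 163 164 168 167 127  63  53  50  42  39  34  36  39
111  77  40  52  88  86 101 114 147 164 160 155 149  91  79  46  36  35  37  39  38
112 109  77  42  53  79  86  82 120 147 142 120 104 100 107  53  35  34  38  38  38
110 110 109  75  40  37  67  73  82  94  93  87  89  87  87  45  35  36  38  38  39
109 109 112 110  78  41  58  61  40  45  54  53  56  58  45  34  35  38  39  37  38
108 110 110 110 109  82  93  97  73  70  71  86  91  88  75  44  35  37  38  37  39
[0.4628 0.3509 0.1589] yang 1.31 F [-0.5 -0.1 -1.1] T [-0.01   0.062  0.016] 28.25 [-0.99  0.41  0.35  1.76 -0.16  1.    0.73] 0.2998863434778269
```

The slot now lies along the scale's y and the flats sit at 28 mm in the grip. Next I'll put the driver back in its hole.

carry_out --increments '[0,0.5,-18,0,0,0,0,0,-5,0,0,0,0,0,-5,0,0,0,0,0,-5,0,0,0,0,0,0,0,0,0]'

```text
clock: 28.88
position: [0.4625, 0.3519, 0.1257]
ee_rot: [-0.405, -3.115, 0.0]
force: [-3.4, 1.7, -3.1]
width: 0.303
gripper_force: 39.7
```

carry_out --increments '[0,0,-8,0,0,0,0,0,-10,0,0,0,0,0,-10,0,0,0,0,0,0,0,0,0]'

```text
clock: 29.38
position: [0.4624, 0.3512, 0.0968]
ee_rot: [-0.405, -3.114, 0.003]
force: [-3.3, 0.7, -3.9]
width: 0.307
gripper_force: 39.7
```

carry_out --increments '[0,0,-10,0,0,0,0,0,-10,0,0,0,0,0,-4,0,0,0,0,0,0,0,0,0]'

```text
clock: 29.88
position: [0.4628, 0.3516, 0.0737]
ee_rot: [-0.405, -3.115, 0.001]
force: [-3.8, 1.1, -3.6]
width: 0.306
gripper_force: 39.8
```

carry_out --increments '[0,0,-2,0,0,0,0,0,-1,0,0,0,0,0,0,0,0,0]'

```text
clock: 30.25
position: [0.4629, 0.3519, 0.0714]
ee_rot: [-0.405, -3.115, -0.001]
force: [-5.4, 1.6, 0.2]
width: 0.304
gripper_force: 39.8
```

carry_out --increments '[-1.5,0,-1,0,0,0,0,0,-0.5,0,0,0,0,0,0,0,0,0]'

```text
clock: 30.62
position: [0.4623, 0.3517, 0.0698]
ee_rot: [0.406, 3.114, 0.001]
force: [-0.6, 0.1, -1.1]
width: 0.307
gripper_force: 39.8
```

carry_out --increments '[0,0,-1,0,0,0,0,0,0,0,0,0]'

```text
clock: 30.88
position: [0.4623, 0.3517, 0.0695]
ee_rot: [0.406, 3.114, 0.001]
force: [-2.6, -0.7, 7.9]
width: 0.303
gripper_force: 39.8
```

The driver is seated at z 0.0695, the same height it was gripped at. I'll release and retreat.

carry_out --increments '[0,0,0.7,0,0,0,0,0,0,0,0,0,0,0,0,0,0,0,0,0,0,0,0,0,0,0,0,0,0,0,0,0,0,0,0,0,0,0,0,0,0,0,0,0,30,0,0,0,0,0,50,0,0,0,0,0,50,0,0,0,-40,40,20,0,0,0,-40,40,0,0,0,0,-40,40,0,0,0,0,-40,40,0,0,0,0,-30,40,0,0,0,0,0,0,0,0,0,0]' --grip 0

```text
clock: 32.88
position: [0.2668, 0.5552, 0.2186]
ee_rot: [-0.394, -3.115, -0.001]
force: [1.0, -1.1, -0.9]
width: 1.0
gripper_force: 0.0
```

```bash
python3 - <<'E'
from h import *
s0=cv2.imread("pics/scene0.png");t0=cv2.imread("pics/top0.png");s=img("scene");t=img("top");cv2.imwrite("pics/z.png",s);cv2.imwrite("pics/zt.png",t)
for n,a,b,r in(("scene",s0,s,(440,195,485,245)),("top",t0,t,(172,192,212,225)),("cells/blue scene",s0,s,(390,170,490,205)),("screw/cover scene",s0,s,(240,165,370,275))):
    x0,y0,x1,y1=r;d=np.abs(a[y0:y1,x0:x1].astype(int)-b[y0:y1,x0:x1]).max(2);print(n,(d>40).sum(),d.size)
# handle mask centroid before/after (scene)
for im in(s0,s):
    h=cv2.cvtColor(im,cv2.COLOR_BGR2HSV)[203:236,450:480].astype(int);m=(h[...,0]>=14)&(h[...,0]<=17)&(h[...,1]>115)&(h[...,1]<140);y,x=np.nonzero(m);print(m.sum(),x.mean(),y.mean(),y.min(),y.max())
x,y=proj("scene",[.508,.004,.056]).round().astype(int);g=s.mean(2).astype(int)
for v in range(y-9,y+10): print(" ".join("%3d"%q for q in g[v,x-10:x+11]))
E
python3 st.py
```

```text
scene 562 2250
top 34 1320
cells/blue scene 2182 3500
screw/cover scene 1461 14300
370 13.075675675675676 16.518918918918917 4 30
389 10.552699228791774 16.37789203084833 1 30
 78 102  96  97  95  96  96  90  96 129 169 194 197 195 193 192 192 193 193 192 192
 92  96  95  96  96  96  98  95  93  93 115 162 184 194 195 192 194 193 192 193 193
 97  97  97  96  95  95  96  96  94  94  92 104 141 176 194 196 194 192 192 192 192
 91  86  95 100  97  97  97  94  96  94  94  89  98 128 175 195 195 192 192 192 194
 85  58  79 100  96  95  96  94  91  81  79  78  80  87 127 169 195 196 194 193 192
 94  65  51  88  94  95  85  95 107 101 100 102 101  94  81 106 166 185 193 195 193
100  97  64  76  91  79  59  83 129 150 148 150 146 133 109  76 107 142 175 195 196
 99  96  92  96  88  82  94  56  84 128 146 149 146 148 161  98  75  95 123 174 194
 97  79  91  95  86 124 149  94  49  75 120 140 144 146 152 129  76  84  88 127 169
 95  51  85  76 107 144 154 140  86  75  71 110 133 141 147 149  92  81  92  95 115
 97  49  87  66 133 149 147 153 136 126  96  68  98 129 143 151  94  78  94  93  94
 95  45  82  72 134 149 147 148 154 145 139 102  59  89 128 144  86  89  90  96  96
 98  43  72  77 105 134 151 147 145 147 144 145  91  53  80 125  76  91  77  95  96
 99  44  43  77  83 102 136 139 146 148 147 151 137  90  69  96  88  85  71  94  96
 98  67  36  47  76  75  90 101 134 148 146 136 132 115  96  86  84  66  86  96  98
 98  97  67  34  46  69  78  71 106 132 127 106  88  92  94  79  64  72  96  99  97
 98  99  98  67  34  30  60  64  75  82  82  77  79  76  82  63  69  78  96  99  96
 95  97 101  99  68  34  51  52  37  40  45  47  51  52  77  81  84  73  84  96  99
 95  96  97  98  98  72  85  83  67  62  61  74  78  78  97  98  96  66  56  80  96
[0.2714 0.5516 0.219 ] yang 1.313 F [ 0.8 -1.   1. ] T [-0.029 -0.02   0.088] 32.975 [-1.4   0.41  0.29  1.59 -0.12  1.16  0.23] 0.9994334261919156
```

```bash
python3 - <<'E'
from h import *
for a,b,r in(("scene0","z",(380,160,500,260)),("top0","zt",(170,190,270,275))):
  for f in(a,b):
    i=cv2.imread(f"pics/{f}.png")[r[1]:r[3],r[0]:r[2]];h=cv2.cvtColor(i,cv2.COLOR_BGR2HSV).astype(int)
    for nm,m in(("blue",(abs(h[...,0]-115)<8)&(h[...,1]>150)&(h[...,2]>40)),("cell",(h[...,0]<9)&(h[...,1]>90)&(h[...,2]>70))):
        k,l,st,ce=cv2.connectedComponentsWithStats(m.astype(np.uint8));print(f,nm,[(int(s[4]),*c.round(1)) for s,c in zip(st[1:],ce[1:]) if s[4]>8])
E
```

```text
scene0 blue [(313, np.float64(95.4), np.float64(28.7))]
scene0 cell []
z blue [(185, np.float64(57.1), np.float64(21.3))]
z cell []
top0 blue [(124, np.float64(15.9), np.float64(63.4))]
top0 cell []
zt blue [(34, np.float64(48.5), np.float64(82.9))]
zt cell []
```

```bash
python3 - <<'E'
from h import *
np.set_printoptions(precision=3,suppress=True)
print("before",*tri((475.4,188.7),(185.9,253.4)));print("after",*tri((437.1,181.3),(218.5,272.9)))
def blue(i):
    h=cv2.cvtColor(i,cv2.COLOR_BGR2HSV).astype(int);m=((abs(h[...,0]-115)<10)&(h[...,1]>130)&(h[...,2]>30)).astype(np.uint8)
    k,l,st,ce=cv2.connectedComponentsWithStats(m);return [(st[j].tolist(),ce[j].round(1).tolist()) for j in range(1,k) if st[j,4]>10]
for f in("scene0","s1","f1","g1","z","top0","t1","g1t","zt"): print(f,blue(cv2.imread(f"pics/{f}.png")))
z=cv2.imread("pics/z.png");h=cv2.cvtColor(z,cv2.COLOR_BGR2HSV)
for v in range(166,206,2): print(v," ".join("%3d/%3d/%3d"%tuple(h[v,u]) for u in range(400,480,4)))
E
```

```text
before [0.35  0.365 0.101] 0.0008577285131477733
after [0.301 0.279 0.039] 0.011051504482590244
scene0 [([465, 177, 21, 25, 322], [475.2, 188.8])]
s1 [([425, 174, 19, 19, 137], [434.5, 180.5])]
f1 [([425, 174, 24, 18, 184], [437.0, 181.3])]
g1 [([425, 174, 24, 19, 185], [437.0, 181.3])]
z [([425, 174, 24, 18, 191], [437.1, 181.4])]
top0 [([179, 248, 15, 11, 128], [185.8, 253.4])]
t1 [([214, 271, 22, 16, 229], [224.0, 278.7])]
g1t [([212, 271, 24, 16, 248], [223.2, 278.7])]
zt [([212, 271, 24, 16, 247], [223.2, 278.7])]
166  16/109/154  16/104/160  17/104/162  17/104/164  17/104/166  17/105/165  17/107/165  17/104/172  16/104/174  17/104/174  17/104/179  17/103/179  17/105/175  17/103/176  17/103/168  17/104/166  17/105/167  17/103/168  17/103/175  17/104/176
168  17/104/164  17/106/156  16/106/157  17/104/164  17/106/164  17/105/167  18/106/164  17/104/166  17/106/168  17/104/174  17/106/175  18/105/177  17/105/179  18/104/176  17/104/177  17/105/173  17/105/165  17/105/167  17/105/168  17/106/171
170  17/106/171  16/104/166  17/104/160  17/108/154  17/107/162  17/106/164  16/104/166
[... 3604 characters left out ...]
/109/ 61  17/103/ 62  17/105/ 63  16/113/ 63  17/110/ 65  16/112/ 66  16/104/ 64  19/111/ 62  17/113/ 61  16/113/ 63  16/107/ 67  17/108/ 66  18/104/ 66  16/107/ 69  17/108/ 71 120/ 16/ 49  17/103/ 67  17/114/ 67
202  17/112/ 64  17/110/ 67  17/106/ 65  16/109/ 61  18/111/ 60  16/104/ 64  18/108/ 64  15/110/ 65  16/110/ 65  16/104/ 64  17/108/ 64  17/112/ 64  17/111/ 60  17/109/ 68  17/103/ 67  16/104/ 64  15/108/ 66  14/ 67/ 57  16/110/ 72  18/111/ 69
204  16/108/ 64  17/108/ 66  16/108/ 66  18/112/ 66  18/111/ 62  16/105/ 61  16/109/ 61  17/108/ 64  17/108/ 64  16/115/ 60  17/112/ 64  17/110/ 65  18/109/ 63  16/110/ 67  18/106/ 65  16/105/ 68  16/104/ 66  16/112/ 64  17/106/ 65  16/109/ 70
```

```bash
python3 - <<'E'
from h import *
np.set_printoptions(precision=3,suppress=True)
print("foot px before",proj("scene",[.35,.365,0]),"blade end now",plane("scene",468,201,.008))
for n,fs,r in(("top",("top0","zt"),(215,240,265,275)),("scene",("scene0","z"),(392,175,442,202))):
  for f in fs:
    h=cv2.cvtColor(cv2.imread(f"pics/{f}.png"),cv2.COLOR_BGR2HSV).astype(int)[r[1]:r[3],r[0]:r[2]]
    m=((h[...,0]<=13)&(h[...,1]>118)).astype(np.uint8);k,l,st,ce=cv2.connectedComponentsWithStats(m)
    print(f,[(int(st[j,4]),(ce[j]+r[:2]).round(1).tolist()) for j in range(1,k) if st[j,4]>10])
E
```

```text
foot px before [463.838 213.83 ] blade end now [0.309 0.366 0.008]
top0 [(50, [250.6, 254.7]), (61, [225.0, 265.1])]
zt [(49, [250.1, 254.7]), (52, [225.1, 265.0])]
scene0 [(82, [404.8, 186.2]), (88, [433.2, 186.4])]
z [(77, [404.7, 186.6]), (70, [432.8, 187.1])]
```

Both cells are where they started. The blue driver has tipped over: it was already down when I took a picture at 16.7 s. My path crossed it with the fingertips about 90 mm above its top, and it can't be stood on its blade again. I'm handing the job in.

```bash
python3 -c "
from cell import arm; print(arm.sign_off())"
```

```text
the job is handed in; nothing more can be done
None
```

I handed the job in at about 33 s with the cover shut against its stop, the screw turned to its hard stop and the wooden screwdriver fully down in its hole; the one fault is that the blue look-alike driver tipped over sometime in the first 17 s, probably on its own, though I can't rule out my move past it, and I did not stand it back up.

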